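Empty the wash tray and hold it over the tank

ROBOT

A 7-joint arm with a two-finger parallel gripper is mounted at the origin on the work surface. World frame = base frame: x ahead of the robot, y to its left, z up, the work surface at z = 0. Lengths are in m, angles in degrees, forces in N, time in s.
With the tool pointing down it reaches from about 0.4 to 0.75 m from the base axis. Payload 19.5 kg.
Tool frame: the origin (TCP) lies between the finger pads; the fingertips stand 17 mm ahead of it and the grasp point (between the pads) lies 2 mm behind it; z points along the fingers, y is the direction in which the jaws open and shut (so a half turn about z gives the same grasp; the last joint's range is limited). The gripper opens to 85 mm and grips with 20 to 120 N. Pads are 22 mm wide; open, the fingers measure 114 mm over their backs; the gripper's body (76 mm by 85 mm) begins 54 mm behind the grasp point. The pads swing forward as they close: fully open they stand 13 mm farther back than shut.
Start: joints at [66.824, 40.479, -1.581, 85.061, 1.261, 54.483, -4.326], TCP at [0.204, -0.538, 0.227] pointing down, gripper open.
Joint ranges: [-155.06, 155.06], [-18.47, 123.98], [-90, 86.84], [0, 140.48], [-83.41, 263.41], [0, 116], [-161.91, 161.91]. Speed limits (degrees/s): [108.29, 108.29, 147.25, 147.25, 172.46, 172.46, 172.46].

INTERFACE

Orientations are given as a 3x3 rotation matrix whose columns are the frame's x, y, z axes.
In Python, from station import ctrl, eyes, ticket gives the robot as it stands.
- The arm moves only by the tool carry_out, never from a script. Its argument "plan" is a list of rows, each an object with "delta_pos": the shift along the tool's x, y, z in cm, a list of three; "dr": the turn, a rotation vector about the tool's x, y, z in degrees, a list of three; "claw": the finger opening in cm, from 0 to 8.54. In form: [{"delta_pos": [tx, ty, tz], "dr": [rx, ry, rz], "claw": claw}, ...]. A call has 1 to 10 rows; each row shifts and turns the commanded pose from where the row before left it, along the tool's axes as they then stand; what a row does not reach is not made up. A row lasts 1/8 s, in which the tool goes at most 62.5 mm and 10.7 degrees, less where a joint would pass 70% of its speed; a pose out of reach is approached as far as the arm can. A call is refused whole if a number of a shift passes 6.25 or a number of a turn 10.7, either way. A call with a gripper value outside its range is refused whole. The fingers move at their own pace and stop on an object; "grip_force" is the grip in N (left out, the last holds). Time passes only in rows, so rows that do not move let the fingers close. It gives the time, the measured TCP pose, the force and the opening at its end, in the units of the state.
- ctrl.get_obs(): the state, without advancing time (a new reading comes with each control period).
- eyes.capture(name): name is "side" or "top"; returns (picture, depth): 480x640x3 uint8, blue, green, red; 480x640 float32, m along the optical axis (not along the pixel's ray), 0 where there is no reading.
- eyes.camera_params(name): a dict with "K" (3x3 intrinsics, pixels), "cam_to_world" (4x4, takes a point from camera to world coordinates). Camera axes: x right, y down, z forward; pixel columns grow to the right and rows downward; lengths in m; the calibration is good to about 2 mm. A picture is of the moment at which its call begins. camera_params takes no time and is no camera call.
- ticket.hand_in(): hands the job in, once; it reports no verdict.
The state is a dict: "time_s": time; "q": joint angles; "dq": joint speeds; "tau": joint torques, N m; "tcp_pos": TCP position; "tcp_rot": TCP orientation; "force": force on the tool from outside, world axes, zero at the start; "torque": the same for the moment, N m; "gripper_width": finger opening in m.
Only numpy, scipy, OpenCV 4.12 (cv2) and the standard library are available. Lean on these libraries where they do the work, as an engineer would, in place of code of your own. Each camera call takes 0.05 s, during which the arm holds its last target.

TASK

Pick up the steel wash tray by its bar handle and tip the four worn bearing balls out of it into the square scrap bin. Then carry the empty tray clear over the gearbox parts lying in between, without touching them, to the rectangular wash tank and hold it about 20 mm above the tank's mouth, level, centred and squared up with the opening (either way round), not touching the tank, so that I can spray it clean there. Finish still holding it steady in the gripper at that spot, and leave everything else on the bench where it is.

Things in the scene. Friction and masses are not known exactly. Their poses are not given: they have to be found in the camera images.
- tray_grip (a point): Centre of the bar handle of the loose steel wash tray (about 0.35 kg empty), 108 mm above the middle of the tray's underside; z up, x along the tray, y along the bar. The bar is 14 mm thick (x), 24 mm tall (96 to 120 mm up) and spans the width between two side uprights.
- tray: The tray, origin in the middle of its underside, axes as tray_grip: 177 mm long (x), 122 mm wide over the uprights. Side walls 45 mm high; both ends alike, sloping up at 20 degrees to low lips 16 mm above the underside and 88 mm from the middle. Balls roll out over an end once it is tilted lengthwise well past 20 degrees (35 to 45 is enough).
- ball0_center (a point): Centre of a worn steel bearing ball, 24 mm across, about 57 g; one of four lying loose in the tray.
- ball1_center (a point): Centre of a worn steel bearing ball, 24 mm across, about 57 g; one of four lying loose in the tray.
- ball2_center (a point): Centre of a worn steel bearing ball, 24 mm across, about 57 g; one of four lying loose in the tray.
- ball3_center (a point): Centre of a worn steel bearing ball, 24 mm across, about 57 g; one of four lying loose in the tray.
- bin: Square scrap bin of plain steel, fixed, open on top: 180 x 180 mm outside, 90 mm high, walls and floor 4 mm. Origin at the middle of its underside, z up. On the left or right of the bench.
- tank: Rectangular wash tank of plain steel, fixed, open on top, with a grate inside and a small brass drain tap low on one end: 212 mm (x) by 152 mm (y) outside, 90 mm high, walls 6 mm. Origin at the middle of its underside, z up, x along its length. On the other side from the bin.
- tank_mouth (a point): Middle of the tank's open mouth (200 x 140 mm), level with its rim, 90 mm above the bench; axes as the tank's.
- housing: Obstacle between the tray's place and one side: a tapered aluminium gearbox tail housing lying along its x on two wooden blocks, fixed; 275 mm long, 72 mm wide, 132 mm high. Origin at the bench under its middle.
- mainshaft: Obstacle between the tray's place and the other side: a gearbox shaft with four gears lying along its x on two wooden blocks, fixed; 280 mm long, 74 mm wide, 130 mm high. Origin at the bench under its middle.
- wrench: Bystander: combination wrench lying flat, 170 mm long; leave it alone.
- socket_a: Bystander: socket standing on end, 28 mm across, 40 mm tall; leave it alone. Origin at its underside.
- socket_b: Bystander: slimmer socket standing on end, 22 mm across, 60 mm tall; leave it alone. Origin at its underside.
- bearing: Bystander: bearing ring lying flat, 72 mm across, 18 mm thick; leave it alone. Origin at its underside.
- jar: Bystander: closed jar, 60 mm across, 100 mm tall; leave it alone. Origin at its underside.

How it is judged:
By the outcome, as a careful person would: the job done as asked, in the order asked, and still so for the second after the job is handed in, while the arm keeps its last pose, push and grip.
It also fails if it takes over 54 s, if anything falls off the work surface, if the arm or the gripper's body presses on something with over 40 N, if the wrist force passes 120 N, or if a joint passes its speed limit or range.

## Working session

There is one attempt and no reset: what is moved stays moved. The work goes in short steps, Python scripts to look and compute and a tool call to move; the robot and the scene stay as the last step left them, time stands still between calls to the robot, and variables do not carry over. Pictures are saved under pics/ and viewed, and the job is handed in when it is done.

Besides the shell and the picture viewer there is one more tool, called after "Emit:" as a command line: name --argument value ..., lists and objects as JSON in quotes. carry_out: Moves the arm, as the interface text tells. Its arguments: {"type":"object","properties":{"plan":{"type":"array","items":{"type":"object","properties":{"delta_pos":{"type":"array","items":{"type":"number"}},"dr":{"type":"array","items":{"type":"number"}},"claw":{"type":"number"}}}},"grip_force":{"type":"number"}},"required":["plan"]}

```bash
mkdir -p pics; ls; python3 - <<'E'
from station import ctrl, eyes, ticket
import cv2,numpy as np
np.set_printoptions(precision=4,suppress=True)
for n in("side","top"):
    p,d=eyes.capture(n); cv2.imwrite(f"pics/{n}0.png",p); np.savez(f"{n}0.npz",p=p,d=d,**eyes.camera_params(n))
    print(eyes.camera_params(n))
print(ctrl.get_obs())
E
```

```text
pics
{'K': array([[445.2178,   0.    , 325.3804],
       [  0.    , 445.2178, 236.864 ],
       [  0.    ,   0.    ,   1.    ]]), 'cam_to_world': array([[-0.8987, -0.2374,  0.3686,  0.2652],
       [-0.4381,  0.5213, -0.7323,  0.6187],
       [-0.0183, -0.8197, -0.5725,  0.5574],
       [ 0.    ,  0.    ,  0.    ,  1.    ]])}
{'K': array([[490.3095,   0.    , 317.3675],
       [  0.    , 490.3095, 241.3292],
       [  0.    ,   0.    ,   1.    ]]), 'cam_to_world': array([[-0.0109, -0.9904,  0.1381,  0.4642],
       [-0.9989,  0.0171,  0.044 , -0.0184],
       [-0.046 , -0.1375, -0.9894,  0.9532],
       [ 0.    ,  0.    ,  0.    ,  1.    ]])}
{'time_s': 0.1, 'q': array([66.8242, 40.5079, -1.5845, 85.0818,  1.2605, 54.4819, -4.3244]), 'dq': array([-0.0772, -0.0494, -0.0379, -0.024 , -0.0994,  0.0188,  0.0106]), 'tau': array([  0.0029, -88.4313,   1.2372, -23.6455,   0.017 ,   0.0051,
         0.    ]), 'tcp_pos': array([ 0.204 , -0.5373,  0.2263]), 'tcp_rot': array([[ 0.9349,  0.3549, -0.0003],
       [ 0.3549, -0.9349,  0.0009],
       [-0.    , -0.0009, -1.    ]]), 'force': array([ 0.5066, -0.7486,  0.6859]), 'torque': array([-0.0255, -0.0158,  0.0165]), 'gripper_width': 0.08551273357165434}
```

View pics/top0.png

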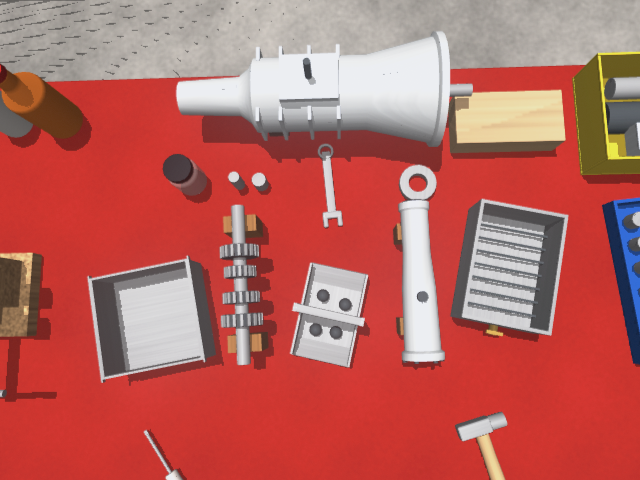

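View pics/side0.png

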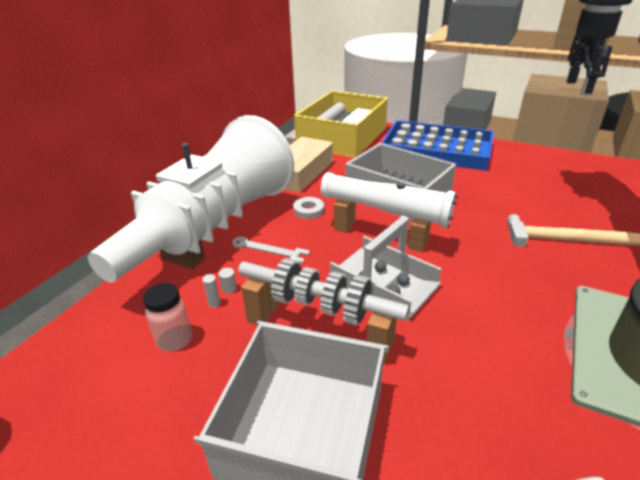

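The top view shows the bin on the left at about (150,320), the mainshaft at (240,285), the tray at (330,315), the housing at (422,280) and the tank on the right at (510,267). I'll enlarge crops next.

```bash
python3 - <<'E'
import cv2,numpy as np
p=np.load("top0.npz")["p"]
def crop(n,x0,y0,w,h,s):
    cv2.imwrite(f"pics/{n}.png",cv2.resize(p[y0:y0+h,x0:x0+w],None,fx=s,fy=s,interpolation=cv2.INTER_CUBIC))
crop("tray",280,255,100,120,5)
crop("bin",80,250,140,140,4)
crop("tank",440,190,140,155,3.8)
E
```

```text
(no output)
```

View pics/tray.png

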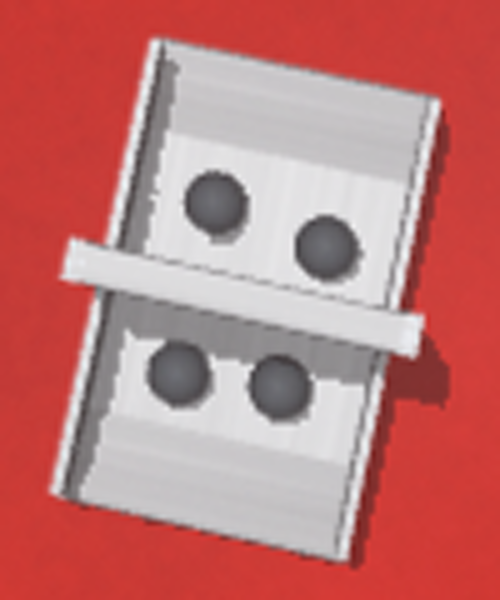

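View pics/bin.png

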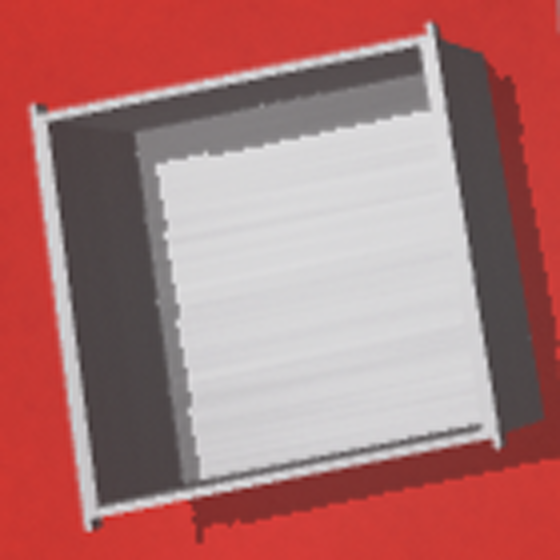

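View pics/tank.png

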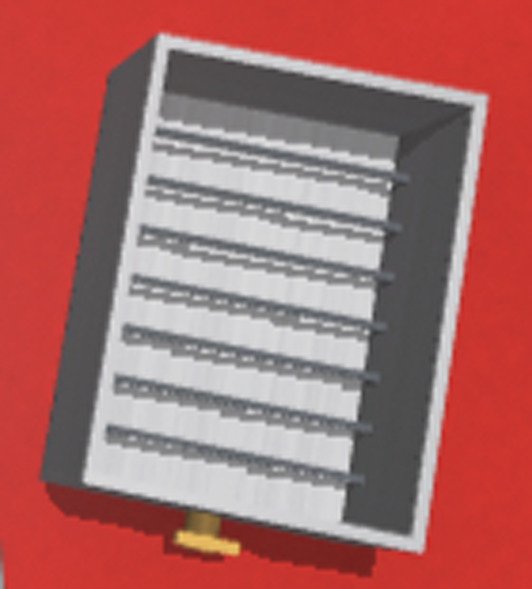

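```bash
cat > h.py <<'E'
import numpy as np,cv2
np.set_printoptions(precision=4,suppress=True)
def ray(f,uv,z):
    K,T=f["K"],f["cam_to_world"]; uv=np.atleast_2d(np.array(uv,float))
    d=np.c_[(uv-K[[0,1],[2,2]])/K[0,0],np.ones(len(uv))]@T[:3,:3].T; o=T[:3,3]
    return o+d*((z-o[2])/d[:,2:])
def proj(f,P):
    K,T=f["K"],f["cam_to_world"]; c=(np.atleast_2d(P)-T[:3,3])@T[:3,:3]
    return c[:,:2]/c[:,2:]*K[0,0]+K[[0,1],[2,2]]
def cr(c,x0,y0,s): return np.array(c,float)/s+[x0,y0]-0.5+0.5/s
E
python3 - <<'E'
from h import *
f=np.load("top0.npz")
def rep(n,c,z):
    P=ray(f,c,z); r=cv2.minAreaRect(P[:,:2].astype(np.float32)*1000)
    print(n,"mean",P.mean(0),"rect",r); print(P[:,:2])
    return P
rep("bar",cr([[72,238],[425,315],[417,357],[62,280]],280,255,5),.12)
rep("trayends",cr([[155,38],[440,100],[347,562],[53,493]],280,255,5),.016+.015)
rep("bin",cr([[33,107],[430,24],[499,447],[90,528]],80,250,4),.09)
rep("tank",cr([[158,34],[488,96],[422,552],[82,486]],440,190,3.8),.09)
rep("housing end lo",[[404,360],[443,360]],.11); rep("housing hi",[[401,203],[428,203]],.09)
rep("shaft",[[238,206],[243,364]],.09)
# depth clouds
T,K,d=f["cam_to_world"],f["K"],f["d"]
v,u=np.mgrid[:480,:640]
X=np.stack([(u-K[0,2])/K[0,0]*d,(v-K[1,2])/K[0,0]*d,d],-1)@T[:3,:3].T+T[:3,3]; 
for n,(a,b,c,e) in dict(shaft=(215,200,268,370),housing=(394,160,446,368),bar=(290,300,366,330),bin=(85,255,215,385),tank=(450,195,570,335)).items():
    W=X[b:e,a:c].reshape(-1,3); W=W[(W[:,2]>.03)&(W[:,2]<.2)]; print(n,W.min(0),W.max(0),np.percentile(W[:,2],[50,90,99]))
E
```

```text
bar mean [0.4567 0.0018 0.12  ] rect ((456.815185546875, 1.8213157653808594), (121.8589096069336, 14.451520919799805), 77.31684875488281)
[[ 0.4772  0.0594]
 [ 0.4502 -0.059 ]
 [ 0.4364 -0.056 ]
 [ 0.4631  0.0629]]
trayends mean [0.4566 0.0018 0.031 ] rect ((456.48394775390625, 1.5653152465820312), (110.88380432128906, 172.9022674560547), 76.85504150390625)
[[ 0.5533  0.0359]
 [ 0.5283 -0.0709]
 [ 0.3597 -0.0328]
 [ 0.3852  0.0752]]
bin mean [0.4531 0.3266 0.09  ] rect ((452.77508544921875, 326.40679931640625), (188.79067993164062, 183.4314727783203), 10.904671669006348)
[[0.5281 0.4343]
 [0.5628 0.2542]
 [0.3773 0.219 ]
 [0.3439 0.3988]]
tank mean [ 0.5364 -0.323   0.09  ] rect ((535.9733276367188, -322.9001159667969), (151.68235778808594, 213.06858825683594), 77.62792205810547)
[[ 0.6562 -0.2716]
 [ 0.6238 -0.4198]
 [ 0.4175 -0.3745]
 [ 0.4482 -0.226 ]]
housing end lo mean [ 0.3793 -0.1555  0.11  ] rect ((379.29473876953125, -155.53863525390625), (64.39137268066406, 0.0), -90.36308288574219)
[[ 0.3795 -0.1233]
 [ 0.3791 -0.1877]]
housing hi mean [ 0.6506 -0.154   0.09  ] rect ((650.6298217773438, -153.9748992919922), (47.731021881103516, 0.0), -91.20369720458984)
[[ 0.6511 -0.1301]
 [ 0.6501 -0.1778]]
shaft mean [0.5121 0.1572 0.09  ] rect ((512.11474609375, 157.21713256835938), (279.5205383300781, 0.0), -177.54908752441406)
[[0.6517 0.1632]
 [0.3725 0.1512]]
shaft [0.373  0.1164 0.0306] [0.6518 0.1937 0.1323] [0.1034 0.1234 0.1283]
housing [ 0.3748 -0.1915  0.0302] [ 0.6538 -0.1215  0.1341] [0.117  0.1244 0.1312]
bar [ 0.4286 -0.0587  0.0303] [0.4823 0.0646 0.1238] [0.1195 0.1217 0.1231]
bin [0.3433 0.2181 0.03  ] [0.5628 0.4351 0.0954] [0.0746 0.091  0.0932]
tank [ 0.4168 -0.4208  0.03  ] [ 0.6565 -0.2258  0.0946] [0.0738 0.0908 0.0932]
```

Emit:
carry_out --plan '[{"delta_pos": [0,0,-0.5],"dr": [0,0,-9.4],"claw": 8.5},{"delta_pos": [0,0,-0.5],"dr": [0,0,-9.4],"claw": 8.5},{"delta_pos": [0,0,-0.5],"dr": [0,0,-9.4],"claw": 8.5},{"delta_pos": [0,0,-0.5],"dr": [0,0,-9.4],"claw": 8.5},{"delta_pos": [0,0,-0.5],"dr": [0,0,-9.4],"claw": 8.5},{"delta_pos": [0,0,-0.5],"dr": [0,0,-9.4],"claw": 8.5},{"delta_pos": [0,0,0],"dr": [0,0,0],"claw": 8.5}]'

```text
time_s: 0.98
tcp_pos: [0.2038, -0.5376, 0.2566]
tcp_rot: [[0.223, 0.975, 0.0], [0.975, -0.223, 0.0], [0.0, 0.0, -1.0]]
force: [-0.4, -0.6, 0.2]
gripper_width: 0.0849
```

```bash
cat >> h.py <<'E'
from scipy.spatial.transform import Rotation as R
def Rt(head,tilt=0):
    # tool x heading (deg) horizontal, z down ; tilt about tool x
    a=np.radians(head); x=np.array([np.cos(a),np.sin(a),0]); z=np.array([0,0,-1.]); y=np.cross(z,x)
    return np.c_[x,y,z]@R.from_euler('x',tilt,degrees=True).as_matrix()
def togo(pos,rot):
    from station import ctrl
    o=ctrl.get_obs(); r=np.array(o["tcp_rot"])
    print("t",o["time_s"],"tcp",np.array(o["tcp_pos"]),"w",o["gripper_width"],"F",np.array(o["force"]))
    print("q",np.array(o["q"]))
    print("cm tool",r.T@(np.array(pos)-o["tcp_pos"])*100,"rotvec",R.from_matrix(r.T@rot).as_rotvec(degrees=True))
E
python3 -c "
from h import *
togo([.4567,.0018,.2],Rt(77.1))"
```

```text
t 0.975 tcp [ 0.2038 -0.5376  0.2566] w 0.08491990369326628 F [-0.387  -0.6418  0.1936]
q [ 75.2774  39.3348 -18.53    81.9785  13.3168  60.8509  41.2859]
cm tool [58.2202 12.6248  5.6781] rotvec [ 0.0064 -0.0167  0.0206]
```

Emit:
carry_out --plan '[{"delta_pos": [4.9,1.06,0],"dr": [0,0,0],"claw": 8.5},{"delta_pos": [4.9,1.06,0],"dr": [0,0,0],"claw": 8.5},{"delta_pos": [4.9,1.06,0],"dr": [0,0,0],"claw": 8.5},{"delta_pos": [4.9,1.06,0],"dr": [0,0,0],"claw": 8.5},{"delta_pos": [4.9,1.06,0],"dr": [0,0,0],"claw": 8.5},{"delta_pos": [4.9,1.06,0],"dr": [0,0,0],"claw": 8.5},{"delta_pos": [4.9,1.06,0],"dr": [0,0,0],"claw": 8.5},{"delta_pos": [4.9,1.06,0],"dr": [0,0,0],"claw": 8.5},{"delta_pos": [4.9,1.06,0],"dr": [0,0,0],"claw": 8.5},{"delta_pos": [4.9,1.06,0],"dr": [0,0,0],"claw": 8.5}]'

```text
time_s: 2.22
tcp_pos: [0.4165, -0.0817, 0.2566]
tcp_rot: [[0.227, 0.974, -0.0], [0.974, -0.227, 0.0], [0.0, -0.0, -1.0]]
force: [0.7, -1.2, -0.5]
gripper_width: 0.0847
```

```bash
python3 -c "
from h import *
togo([.4567,.0018,.17],Rt(77.1))"
```

```text
t 2.225 tcp [ 0.4165 -0.0817  0.2566] w 0.08474350777218168 F [ 0.7412 -1.1809 -0.5116]
q [ 17.8713  26.1767 -17.4006 111.0487  10.8681  44.3453 -18.7665]
cm tool [9.0461 2.0187 8.6573] rotvec [-0.0064 -0.0065 -0.2106]
```

Emit:
carry_out --plan '[{"delta_pos": [4.5,1.0,0],"dr": [0,0,0],"claw": 8.5},{"delta_pos": [3.5,0.8,2],"dr": [0,0,0],"claw": 8.5},{"delta_pos": [0.8,0.2,3],"dr": [0,0,0],"claw": 8.5},{"delta_pos": [0,0,2],"dr": [0,0,0],"claw": 8.5},{"delta_pos": [0,0,1],"dr": [0,0,0],"claw": 8.5},{"delta_pos": [0,0,0],"dr": [0,0,0],"claw": 8.5}]'

```text
time_s: 2.98
tcp_pos: [0.455, -0.002, 0.1766]
tcp_rot: [[0.224, 0.975, -0.001], [0.975, -0.224, -0.0], [-0.0, -0.001, -1.0]]
force: [-0.5, -0.2, 0.1]
gripper_width: 0.0851
```

```bash
python3 - <<'E'
from h import *
from station import eyes
togo([.4567,.0018,.106],Rt(77.1))
for n in("side","top"):
    p,d=eyes.capture(n); cv2.imwrite(f"pics/{n}1.png",p)
    if n=="top": cv2.imwrite("pics/top1c.png",cv2.resize(p[180:400,220:450],None,fx=2.6,fy=2.6))
    else: cv2.imwrite("pics/side1c.png",cv2.resize(p[120:350,290:520],None,fx=2.6,fy=2.6))
E
```

```text
t 2.975 tcp [ 0.455  -0.002   0.1766] w 0.08507424401686232 F [-0.5169 -0.1597  0.1399]
q [  4.3884  35.7372 -13.8705 112.7108  14.7867  33.2713 -32.3303]
cm tool [0.4132 0.0878 7.0564] rotvec [-0.0376  0.0134 -0.0338]
```

View pics/side1c.png

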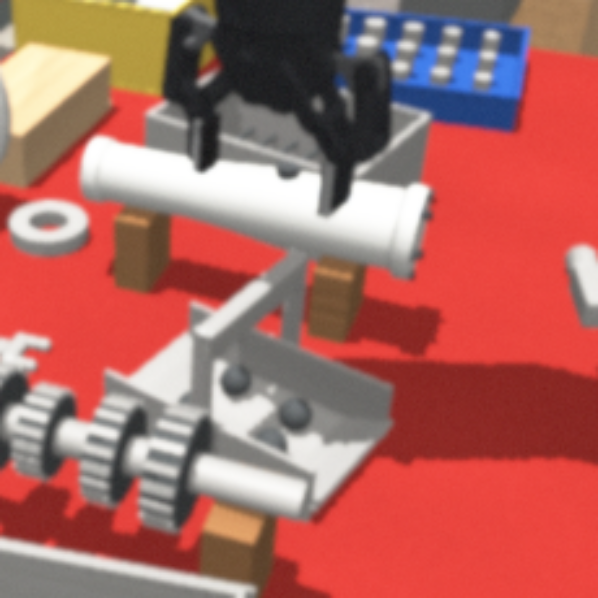

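View pics/top1c.png

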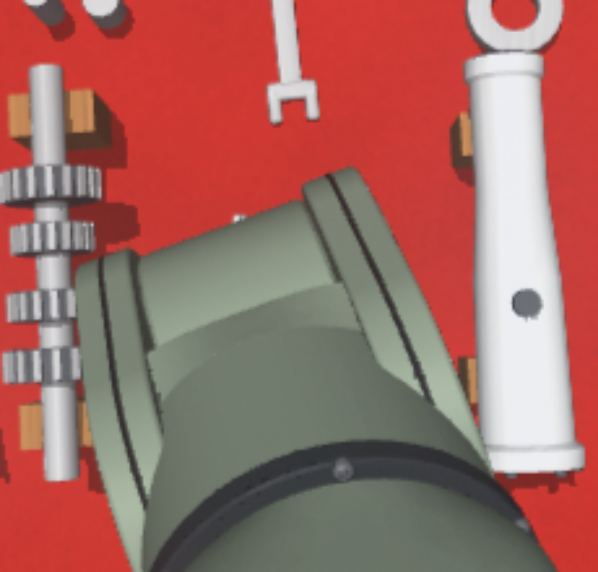

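The side view shows the open jaws on either side of the bar. I'll go down and grip it.

Emit:
carry_out --plan '[{"delta_pos": [0.4,0.1,1.5],"dr": [0,0,0],"claw": 8.5},{"delta_pos": [0,0,2],"dr": [0,0,0],"claw": 8.5},{"delta_pos": [0,0,2],"dr": [0,0,0],"claw": 8.5},{"delta_pos": [0,0,1.2],"dr": [0,0,0],"claw": 8.5},{"delta_pos": [0,0,0.35],"dr": [0,0,0],"claw": 8.5},{"delta_pos": [0,0,0],"dr": [0,0,0],"claw": 8.5}]'

```text
time_s: 3.82
tcp_pos: [0.4572, 0.0018, 0.1066]
tcp_rot: [[0.222, 0.975, 0.0], [0.975, -0.222, 0.0], [0.0, 0.0, -1.0]]
force: [0.4, 0.8, 0.9]
gripper_width: 0.0847
```

Emit:
carry_out --plan '[{"delta_pos": [0,0,0],"dr": [0,0,0],"claw": 4},{"delta_pos": [0,0,0],"dr": [0,0,0],"claw": 2.5},{"delta_pos": [0,0,0],"dr": [0,0,0],"claw": 2},{"delta_pos": [0,0,0],"dr": [0,0,0],"claw": 1.5},{"delta_pos": [0,0,0],"dr": [0,0,0],"claw": 0.5},{"delta_pos": [0,0,0],"dr": [0,0,0],"claw": 0.5},{"delta_pos": [0,0,0],"dr": [0,0,0],"claw": 0.5},{"delta_pos": [0,0,0],"dr": [0,0,0],"claw": 0.5}]' --grip_force 90

```text
time_s: 4.82
tcp_pos: [0.4561, 0.0019, 0.1063]
tcp_rot: [[0.222, 0.975, -0.002], [0.975, -0.222, -0.0], [-0.0, -0.002, -1.0]]
force: [-6.2, 1.4, 9.6]
gripper_width: 0.0113
```

```bash
python3 -c "
from h import *
togo([.4567,.0018,.106],Rt(77.1))"
```

```text
t 4.825 tcp [0.4561 0.0019 0.1063] w 0.011327685721129412 F [-6.1969  1.4227  9.6093]
q [  1.2299  43.2554  -9.6284 116.6935  18.1728  21.531  -35.6074]
cm tool [0.0015 0.057  0.0323] rotvec [-0.0897  0.0211  0.0968]
```

Emit:
carry_out --plan '[{"delta_pos": [0,0,-0.4],"dr": [0,0,0],"claw": 0.5},{"delta_pos": [0,0,-0.8],"dr": [0,0,0],"claw": 0.5},{"delta_pos": [0,0,-1],"dr": [0,0,0],"claw": 0.5},{"delta_pos": [0,0,-1],"dr": [0,0,0],"claw": 0.5},{"delta_pos": [0,0,-0.8],"dr": [0,0,0],"claw": 0.5},{"delta_pos": [0,0,-0.4],"dr": [0,0,0],"claw": 0.5},{"delta_pos": [0,0,0],"dr": [0,0,0],"claw": 0.5}]'

```text
time_s: 5.7
tcp_pos: [0.457, 0.0018, 0.1504]
tcp_rot: [[0.222, 0.975, 0.0], [0.975, -0.222, 0.0], [0.0, 0.0, -1.0]]
force: [-0.8, -0.2, -6.8]
gripper_width: 0.0109
```

```bash
python3 - <<'E'
from h import *
from station import eyes
togo([.4531,.3266,.30],Rt(100.6))
p,d=eyes.capture("side"); cv2.imwrite("pics/side2c.png",cv2.resize(p[120:350,290:520],None,fx=2.6,fy=2.6))
E
```

```text
t 5.7 tcp [0.457  0.0018 0.1504] w 0.010943937463269934 F [-0.8307 -0.1553 -6.8417]
q [  3.0404  38.4977 -12.5251 114.1841  16.188   28.9436 -33.8944]
cm tool [ 31.589   -7.5889 -14.96  ] rotvec [  0.0152  -0.0066 -23.4199]
```

View pics/side2c.png

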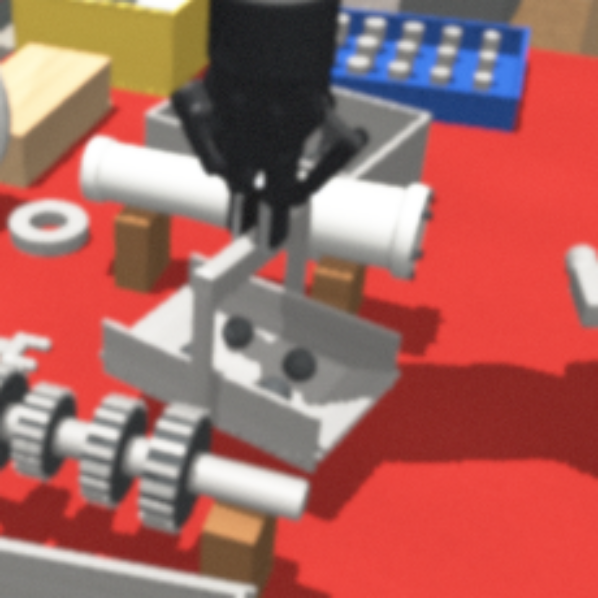

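The tray is off the bench, level, with the balls still in it. Lifting higher.

Emit:
carry_out --plan '[{"delta_pos": [0,0,-0.8],"dr": [0,0,0],"claw": 0.5},{"delta_pos": [0,0,-1.6],"dr": [0,0,0],"claw": 0.5},{"delta_pos": [0,0,-2.2],"dr": [0,0,0],"claw": 0.5},{"delta_pos": [0,0,-2.2],"dr": [0,0,0],"claw": 0.5},{"delta_pos": [0,0,-2.2],"dr": [0,0,0],"claw": 0.5},{"delta_pos": [0,0,-2.2],"dr": [0,0,0],"claw": 0.5},{"delta_pos": [0,0,-2.2],"dr": [0,0,0],"claw": 0.5},{"delta_pos": [0,0,-1.6],"dr": [0,0,0],"claw": 0.5},{"delta_pos": [0,0,-0.8],"dr": [0,0,0],"claw": 0.5},{"delta_pos": [0,0,0],"dr": [0,0,0],"claw": 0.5}]'

```text
time_s: 7.0
tcp_pos: [0.4569, 0.0018, 0.3083]
tcp_rot: [[0.222, 0.975, 0.0], [0.975, -0.222, 0.0], [0.0, 0.0, -1.0]]
force: [-0.5, 0.2, -6.9]
gripper_width: 0.0111
```

```bash
python3 -c "
from h import *
togo([.4531,.3266,.31],Rt(77.2))"
```

```text
t 7.0 tcp [0.4569 0.0018 0.3083] w 0.01111294208987173 F [-0.5392  0.1977 -6.8866]
q [  7.0756  25.1917 -18.1096  99.6272   9.1119  56.6118 -27.2675]
cm tool [31.5886 -7.576  -0.1684] rotvec [ 0.0052 -0.0071 -0.0149]
```

Emit:
carry_out --plan '[{"delta_pos": [0.5,-0.12,0],"dr": [0,0,0],"claw": 0.5},{"delta_pos": [1,-0.24,0],"dr": [0,0,0],"claw": 0.5},{"delta_pos": [1.5,-0.36,0],"dr": [0,0,0],"claw": 0.5},{"delta_pos": [2,-0.48,0],"dr": [0,0,0],"claw": 0.5},{"delta_pos": [2.3,-0.55,0],"dr": [0,0,0],"claw": 0.5},{"delta_pos": [2.5,-0.6,0],"dr": [0,0,0],"claw": 0.5},{"delta_pos": [2.5,-0.6,0],"dr": [0,0,0],"claw": 0.5},{"delta_pos": [2.5,-0.6,0],"dr": [0,0,0],"claw": 0.5},{"delta_pos": [2.5,-0.6,0],"dr": [0,0,0],"claw": 0.5},{"delta_pos": [2.5,-0.6,0],"dr": [0,0,0],"claw": 0.5}]'

```text
time_s: 8.25
tcp_pos: [0.454, 0.2073, 0.3081]
tcp_rot: [[0.221, 0.975, -0.0], [0.975, -0.221, 0.0], [0.0, -0.0, -1.0]]
force: [0.4, -1.0, -6.5]
gripper_width: 0.0109
```

Emit:
carry_out --plan '[{"delta_pos": [2.5,-0.6,0],"dr": [0,0,0],"claw": 0.5},{"delta_pos": [2.5,-0.6,0],"dr": [0,0,0],"claw": 0.5},{"delta_pos": [2.2,-0.53,0],"dr": [0,0,0],"claw": 0.5},{"delta_pos": [1.8,-0.43,0],"dr": [0,0,0],"claw": 0.5},{"delta_pos": [1.3,-0.31,0],"dr": [0,0,0],"claw": 0.5},{"delta_pos": [0.9,-0.21,0],"dr": [0,0,0],"claw": 0.5},{"delta_pos": [0.5,-0.12,0],"dr": [0,0,0],"claw": 0.5},{"delta_pos": [0,0,0],"dr": [0,0,0],"claw": 0.5}]'

```text
time_s: 9.25
tcp_pos: [0.4533, 0.3256, 0.3082]
tcp_rot: [[0.222, 0.975, -0.0], [0.975, -0.222, -0.0], [-0.0, -0.0, -1.0]]
force: [-0.2, -0.5, -6.6]
gripper_width: 0.0111
```

```bash
python3 - <<'E'
from h import *
from station import eyes
togo([.4531,.3266,.30],Rt(100.6))
p,d=eyes.capture("side"); cv2.imwrite("pics/side3.png",p)
p,d=eyes.capture("top"); cv2.imwrite("pics/top3.png",p)
E
```

```text
t 9.25 tcp [0.4533 0.3256 0.3082] w 0.011050988618798684 F [-0.2413 -0.4504 -6.6167]
q [-30.1703  34.8567 -17.2408  80.072   10.6304  66.662  -61.5311]
cm tool [ 0.0937 -0.0379  0.8222] rotvec [ -0.0024   0.0013 -23.4211]
```

View pics/side3.png

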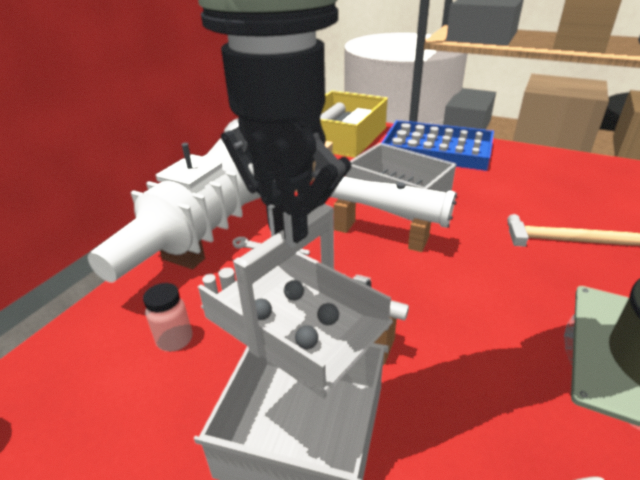

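View pics/top3.png

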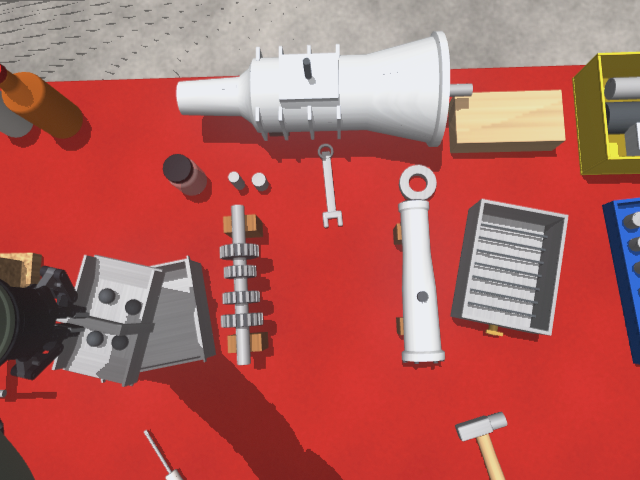

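The tray is above the bin with all four balls in it. I'll square it to the bin, move out a little and lower it before tipping.

Emit:
carry_out --plan '[{"delta_pos": [0,0,0],"dr": [0,0,-1.5],"claw": 0.5},{"delta_pos": [0,0,0],"dr": [0,0,-3],"claw": 0.5},{"delta_pos": [0,0,0],"dr": [0,0,-4],"claw": 0.5},{"delta_pos": [0,0,0],"dr": [0,0,-4],"claw": 0.5},{"delta_pos": [0,0,0],"dr": [0,0,-4],"claw": 0.5},{"delta_pos": [0,0,0],"dr": [0,0,-3.5],"claw": 0.5},{"delta_pos": [0,0,0],"dr": [0,0,-2.4],"claw": 0.5},{"delta_pos": [0,0,0],"dr": [0,0,-1],"claw": 0.5},{"delta_pos": [0,0,0],"dr": [0,0,0],"claw": 0.5}]'

```text
time_s: 10.48
tcp_pos: [0.4532, 0.3256, 0.3082]
tcp_rot: [[-0.183, 0.983, -0.0], [0.983, 0.183, 0.0], [0.0, -0.0, -1.0]]
force: [0.3, -0.3, -6.5]
gripper_width: 0.0112
```

```bash
python3 -c "
from h import *
togo([.4777,.3312,.245],Rt(100.6))"
```

```text
t 10.475 tcp [0.4532 0.3256 0.3082] w 0.01118534602442033 F [ 0.3377 -0.266  -6.5208]
q [-26.8755  35.4621 -23.8796  79.9556  14.7035  67.6441 -41.8385]
cm tool [0.099  2.5063 6.3244] rotvec [-0.0023 -0.007  -0.0349]
```

Emit:
carry_out --plan '[{"delta_pos": [0.1,0.2,0.4],"dr": [0,0,0],"claw": 0.5},{"delta_pos": [0,0.4,0.9],"dr": [0,0,0],"claw": 0.5},{"delta_pos": [0,0.45,1.2],"dr": [0,0,0],"claw": 0.5},{"delta_pos": [0,0.45,1.3],"dr": [0,0,0],"claw": 0.5},{"delta_pos": [0,0.45,1.2],"dr": [0,0,0],"claw": 0.5},{"delta_pos": [0,0.35,0.9],"dr": [0,0,0],"claw": 0.5},{"delta_pos": [0,0.2,0.4],"dr": [0,0,0],"claw": 0.5},{"delta_pos": [0,0,0],"dr": [0,0,0],"claw": 0.5}]'

```text
time_s: 11.48
tcp_pos: [0.4777, 0.3313, 0.2452]
tcp_rot: [[-0.184, 0.983, -0.0], [0.983, 0.184, 0.0], [0.0, -0.0, -1.0]]
force: [-0.0, -0.9, -5.6]
gripper_width: 0.0107
```

```bash
python3 - <<'E'
from h import *
from station import eyes
togo([.4777,.3312,.245],Rt(100.6))
p,d=eyes.capture("side"); cv2.imwrite("pics/side4.png",p)
E
```

```text
t 11.475 tcp [0.4777 0.3313 0.2452] w 0.010708004930230015 F [-0.0373 -0.9138 -5.5868]
q [-26.7363  41.0205 -22.7943  81.6137  16.9365  60.7539 -42.2082]
cm tool [-0.0066  0.0004  0.0166] rotvec [-0.0042 -0.0043 -0.0176]
```

View pics/side4.png

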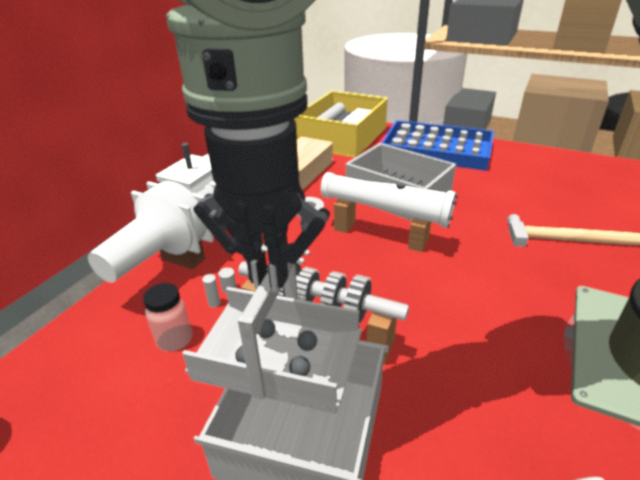

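Emit:
carry_out --plan '[{"delta_pos": [0,0,0],"dr": [-1.5,0,0],"claw": 0.5},{"delta_pos": [0,0,0],"dr": [-3,0,0],"claw": 0.5},{"delta_pos": [0,0,0],"dr": [-4,0,0],"claw": 0.5},{"delta_pos": [0,0,0],"dr": [-4,0,0],"claw": 0.5},{"delta_pos": [0,0,0],"dr": [-4,0,0],"claw": 0.5},{"delta_pos": [0,0,0],"dr": [-4,0,0],"claw": 0.5},{"delta_pos": [0,0,0],"dr": [-4,0,0],"claw": 0.5},{"delta_pos": [0,0,0],"dr": [-4,0,0],"claw": 0.5},{"delta_pos": [0,0,0],"dr": [-4,0,0],"claw": 0.5},{"delta_pos": [0,0,0],"dr": [-4,0,0],"claw": 0.5}]'

```text
time_s: 12.78
tcp_pos: [0.4796, 0.3335, 0.2484]
tcp_rot: [[-0.181, 0.802, 0.569], [0.984, 0.149, 0.103], [-0.002, 0.578, -0.816]]
force: [2.4, 0.4, -5.7]
gripper_width: 0.0107
```

Emit:
carry_out --plan '[{"delta_pos": [0,0,0],"dr": [-4,0,0],"claw": 0.5},{"delta_pos": [0,0,0],"dr": [-2,0,0],"claw": 0.5},{"delta_pos": [0,0,0],"dr": [0,0,0],"claw": 0.5},{"delta_pos": [0,0,0],"dr": [0,0,0],"claw": 0.5},{"delta_pos": [0,0,0],"dr": [0,0,0],"claw": 0.5},{"delta_pos": [0,0,0],"dr": [0,0,0],"claw": 0.5}]'

```text
time_s: 13.52
tcp_pos: [0.4851, 0.3462, 0.2676]
tcp_rot: [[-0.167, 0.759, 0.629], [0.986, 0.141, 0.092], [-0.019, 0.635, -0.772]]
force: [1.2, 0.7, -3.5]
gripper_width: 0.0113
```

```bash
python3 - <<'E'
from h import *
from station import eyes
togo([.4777,.3312,.245],Rt(100.6))
p,d=eyes.capture("side"); cv2.imwrite("pics/side5.png",p)
p,d=eyes.capture("top"); cv2.imwrite("pics/top5.png",cv2.resize(p[220:400,40:280],None,fx=3,fy=3))
E
```

```text
t 13.525 tcp [0.4851 0.3462 0.2676] w 0.011336161149566891 F [ 1.2289  0.6655 -3.5344]
q [-74.9592  37.7629  40.9218 117.1096  60.3786   0.0571 -97.8541]
cm tool [-1.3102 -2.2136  1.1404] rotvec [39.4386  1.3902 -0.5427]
```

View pics/side5.png

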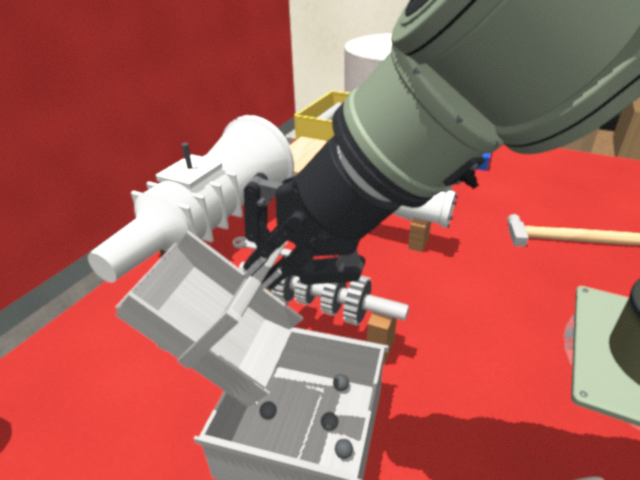

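View pics/top5.png

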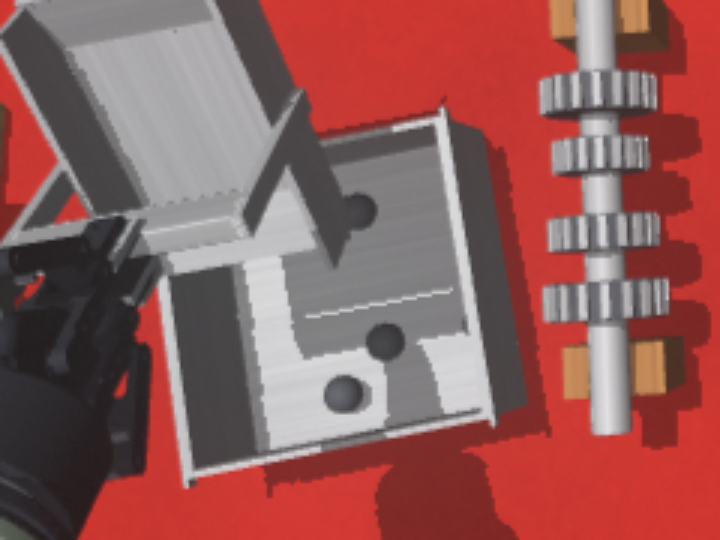

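All four balls are in the bin: the side view shows them at (341,382), (268,409), (330,421) and (344,448), and the tray is empty. Joint 6 is close to its lower stop, so I'll untilt in small steps.

Emit:
carry_out --plan '[{"delta_pos": [0,0.3,-0.4],"dr": [1.5,0,0],"claw": 0.5},{"delta_pos": [0,0.3,-0.4],"dr": [3,0,0],"claw": 0.5},{"delta_pos": [0,0.3,-0.4],"dr": [3,0,0],"claw": 0.5},{"delta_pos": [0,0,0],"dr": [0,0,0],"claw": 0.5}]'

```text
time_s: 14.12
tcp_pos: [0.4868, 0.3458, 0.2811]
tcp_rot: [[-0.164, 0.829, 0.535], [0.986, 0.148, 0.074], [-0.018, 0.539, -0.842]]
force: [0.3, -0.8, -4.4]
gripper_width: 0.0106
```

```bash
python3 - <<'E'
from h import *
togo([.4777,.3312,.30],Rt(100.6))
E
```

```text
t 14.125 tcp [0.4868 0.3458 0.2811] w 0.01061967908538747 F [ 0.2948 -0.7784 -4.4081]
q [-53.4151  30.3869   6.7328 108.8321  49.5903  22.7736 -81.9402]
cm tool [-1.3202  0.0496 -2.1804] rotvec [32.6378  1.3402 -0.8157]
```

Recovering normally. I'll continue to level.

Emit:
carry_out --plan '[{"delta_pos": [0,0.3,-0.4],"dr": [4,0.1,0],"claw": 0.5},{"delta_pos": [0,0.3,-0.4],"dr": [4,0.2,0],"claw": 0.5},{"delta_pos": [0,0.2,-0.4],"dr": [4,0.2,0],"claw": 0.5},{"delta_pos": [0,0.2,-0.5],"dr": [4,0.2,-0.1],"claw": 0.5},{"delta_pos": [0,0.1,-0.5],"dr": [4,0.2,-0.2],"claw": 0.5},{"delta_pos": [0,0.1,-0.5],"dr": [4,0.2,-0.2],"claw": 0.5},{"delta_pos": [0,0,-0.5],"dr": [4,0.2,-0.2],"claw": 0.5},{"delta_pos": [0,0,-0.5],"dr": [3,0,-0.1],"claw": 0.5},{"delta_pos": [0,0,-0.5],"dr": [1.5,0,0],"claw": 0.5},{"delta_pos": [0,0,0],"dr": [0,0,0],"claw": 0.5}]'

```text
time_s: 15.38
tcp_pos: [0.4859, 0.3467, 0.3238]
tcp_rot: [[-0.185, 0.983, 0.005], [0.983, 0.185, -0.005], [-0.006, 0.004, -1.0]]
force: [-0.7, -0.6, -4.8]
gripper_width: 0.0112
```

```bash
python3 - <<'E'
from h import *
from station import eyes
togo([.46,.0018,.32],Rt(77.6))
p,d=eyes.capture("side"); cv2.imwrite("pics/side6.png",p)
E
```

```text
t 15.375 tcp [0.4859 0.3467 0.3238] w 0.011225181379749975 F [-0.7402 -0.5905 -4.8332]
q [-29.0675  38.6319 -21.5104  69.3015  14.1426  74.5448 -39.3808]
cm tool [-33.4185  -8.9221   0.539 ] rotvec [ 0.2727  0.28   23.0449]
```

View pics/side6.png

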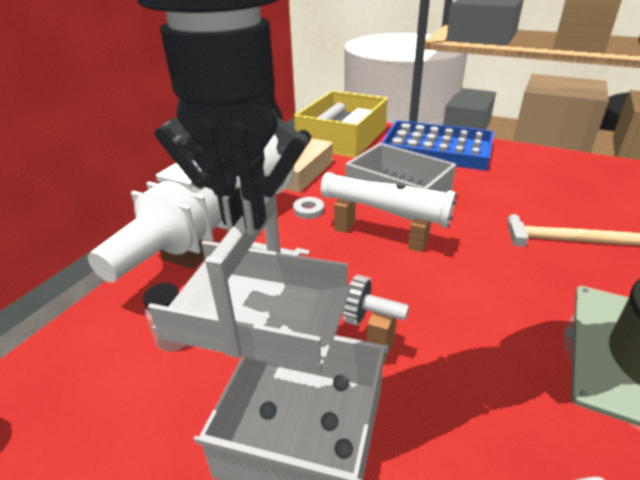

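The tray is level and empty over the bin. Turning back and heading for the tank.

Emit:
carry_out --plan '[{"delta_pos": [0,0,0],"dr": [0.2,0.2,2],"claw": 0.5},{"delta_pos": [0,0,0],"dr": [0,0.1,4],"claw": 0.5},{"delta_pos": [0,0,0],"dr": [0,0,5],"claw": 0.5},{"delta_pos": [0,0,0],"dr": [0,0,5],"claw": 0.5},{"delta_pos": [0,0,0],"dr": [0,0,4],"claw": 0.5},{"delta_pos": [0,0,0],"dr": [0,0,2],"claw": 0.5},{"delta_pos": [0,0,0],"dr": [0,0,1],"claw": 0.5},{"delta_pos": [0,0,0],"dr": [0,0,0],"claw": 0.5}]'

```text
time_s: 16.42
tcp_pos: [0.485, 0.347, 0.3253]
tcp_rot: [[0.211, 0.977, -0.002], [0.977, -0.211, 0.003], [0.003, -0.003, -1.0]]
force: [-0.1, 0.9, -4.2]
gripper_width: 0.0109
```

```bash
python3 - <<'E'
from h import *
togo([.48,.0,.325],Rt(77.6))
togo([.5362,-.323,.325],Rt(77.6))
E
```

```text
t 16.425 tcp [0.485  0.347  0.3253] w 0.010945768841379041 F [-0.1231  0.8988 -4.1592]
q [-31.3798  38.0967 -15.724   69.2855   9.7784  73.8601 -58.8038]
cm tool [-34.0231   6.8376  -0.0898] rotvec [-0.1746 -0.1634  0.2052]
t 16.425 tcp [0.485  0.347  0.3253] w 0.010945768841379041 F [-0.1231  0.8988 -4.1592]
q [-31.3798  38.0967 -15.724   69.2855   9.7784  73.8601 -58.8038]
cm tool [-64.4069  19.1535  -0.2141] rotvec [-0.1746 -0.1634  0.2052]
```

Emit:
carry_out --plan '[{"delta_pos": [-0.8,0.24,0],"dr": [-0.1,-0.1,0.2],"claw": 0.5},{"delta_pos": [-1.6,0.48,0],"dr": [0,0,0],"claw": 0.5},{"delta_pos": [-2.5,0.74,0],"dr": [0,0,0],"claw": 0.5},{"delta_pos": [-3.2,0.95,0],"dr": [0,0,0],"claw": 0.5},{"delta_pos": [-3.8,1.13,0],"dr": [0,0,0],"claw": 0.5},{"delta_pos": [-4,1.19,0],"dr": [0,0,0],"claw": 0.5},{"delta_pos": [-4,1.19,0],"dr": [0,0,0],"claw": 0.5},{"delta_pos": [-4,1.19,0],"dr": [0,0,0],"claw": 0.5},{"delta_pos": [-4,1.19,0],"dr": [0,0,0],"claw": 0.5},{"delta_pos": [-4,1.19,0],"dr": [0,0,0],"claw": 0.5}]'

```text
time_s: 17.68
tcp_pos: [0.5087, 0.0125, 0.325]
tcp_rot: [[0.216, 0.976, -0.001], [0.976, -0.216, 0.001], [0.001, -0.001, -1.0]]
force: [0.7, -0.0, -4.4]
gripper_width: 0.0107
```

Emit:
carry_out --plan '[{"delta_pos": [-4,1.19,0],"dr": [0,0,0],"claw": 0.5},{"delta_pos": [-4,1.19,0],"dr": [0,0,0],"claw": 0.5},{"delta_pos": [-4,1.19,0],"dr": [0,0,0],"claw": 0.5},{"delta_pos": [-4,1.19,0],"dr": [0,0,0],"claw": 0.5},{"delta_pos": [-4,1.19,0],"dr": [0,0,0],"claw": 0.5},{"delta_pos": [-3.5,1.04,0],"dr": [0,0,0],"claw": 0.5},{"delta_pos": [-2.8,0.83,0],"dr": [0,0,0],"claw": 0.5},{"delta_pos": [-2.2,0.65,0],"dr": [0,0,0],"claw": 0.5},{"delta_pos": [-1.6,0.48,0],"dr": [0,0,0],"claw": 0.5},{"delta_pos": [-1,0.3,0],"dr": [0,0,0],"claw": 0.5}]'

```text
time_s: 18.92
tcp_pos: [0.5318, -0.31, 0.3242]
tcp_rot: [[0.216, 0.976, -0.002], [0.976, -0.216, 0.001], [0.001, -0.002, -1.0]]
force: [0.1, 0.1, -4.4]
gripper_width: 0.0107
```

```bash
python3 - <<'E'
from h import *
togo([.5362,-.323,.25],Rt(77.6))
E
```

```text
t 18.925 tcp [ 0.5318 -0.31    0.3242] w 0.010663210808766857 F [ 0.1152  0.0637 -4.3988]
q [ 34.0104  40.398  -15.8763  64.4727  10.4771  76.5535   6.8343]
cm tool [-1.1778  0.7207  7.4222] rotvec [-0.1012 -0.0424 -0.0733]
```

Emit:
carry_out --plan '[{"delta_pos": [-0.7,0.4,0.5],"dr": [-0.1,0,-0.1],"claw": 0.5},{"delta_pos": [-0.5,0.3,1],"dr": [0,0,0],"claw": 0.5},{"delta_pos": [0,0,1.5],"dr": [0,0,0],"claw": 0.5},{"delta_pos": [0,0,1.5],"dr": [0,0,0],"claw": 0.5},{"delta_pos": [0,0,1.5],"dr": [0,0,0],"claw": 0.5},{"delta_pos": [0,0,0.8],"dr": [0,0,0],"claw": 0.5},{"delta_pos": [0,0,0.4],"dr": [0,0,0],"claw": 0.5},{"delta_pos": [0,0,0],"dr": [0,0,0],"claw": 0.5},{"delta_pos": [0,0,0],"dr": [0,0,0],"claw": 0.5}]'

```text
time_s: 20.05
tcp_pos: [0.5372, -0.3217, 0.2526]
tcp_rot: [[0.213, 0.977, 0.001], [0.977, -0.213, 0.001], [0.001, 0.001, -1.0]]
force: [-0.2, -1.0, -5.0]
gripper_width: 0.0107
```

```bash
python3 - <<'E'
from h import *
from station import eyes
togo([.5362,-.323,.217],Rt(77.6))
for n in("side","top"):
    p,d=eyes.capture(n); cv2.imwrite(f"pics/{n}7.png",p); np.savez(f"{n}7.npz",p=p,d=d,**eyes.camera_params(n))
    if n=="side": cv2.imwrite("pics/side7c.png",cv2.resize(p[60:240,300:500],None,fx=3.3,fy=3.3,interpolation=cv2.INTER_CUBIC))
    else: cv2.imwrite("pics/top7c.png",cv2.resize(p[160:360,430:640],None,fx=3,fy=3,interpolation=cv2.INTER_CUBIC))
E
```

```text
t 20.05 tcp [ 0.5372 -0.3217  0.2526] w 0.010662037849460484 F [-0.2418 -0.9526 -4.9692]
q [ 34.8354  44.3913 -15.6141  70.4651  11.7621  66.6309   6.5257]
cm tool [-0.1533 -0.0724  3.5644] rotvec [ 0.0468 -0.0599  0.0987]
```

View pics/side7c.png

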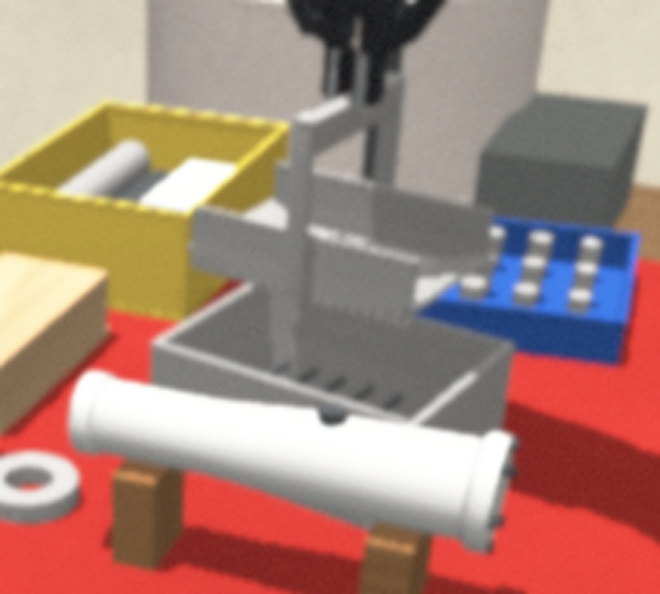

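View pics/top7c.png

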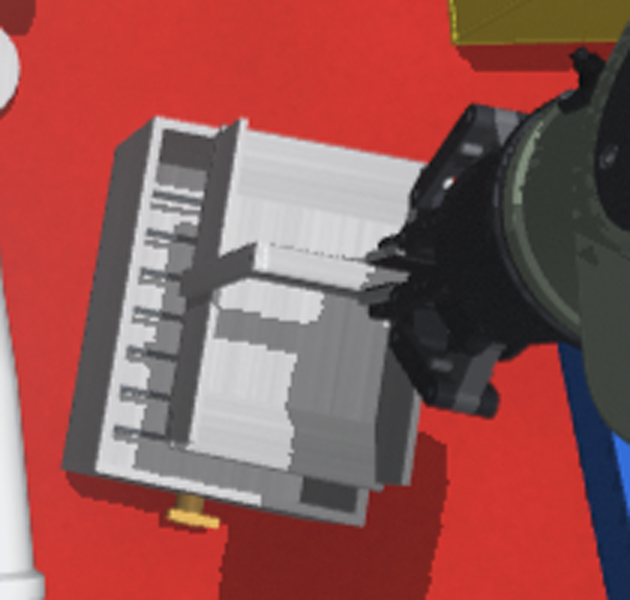

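The tray hangs above the tank and looks level. I'll measure its real pose (slip, tilt, yaw) from depth and an overlay.

```bash
cat > fit.py <<'E'
import sys
from h import *
def cloud(f):
    T,K,d=f["cam_to_world"],f["K"],f["d"]; v,u=np.mgrid[:480,:640]
    X=np.stack([(u-K[0,2])/K[0,0]*d,(v-K[1,2])/K[0,0]*d,d],-1)@T[:3,:3].T+T[:3,3]
    return X[d>0]
def run(tag,tcp,yaw=-12.3,c0=None,ub=None):
    f=np.load(f"top{tag}.npz"); g=np.load(f"side{tag}.npz")
    ub=tcp[2]-.1063 if ub is None else ub; o=np.array([tcp[0],tcp[1],ub])
    a=np.radians(yaw); A=np.array([[np.cos(a),-np.sin(a),0],[np.sin(a),np.cos(a),0],[0,0,1]])
    for n,ff in(("top",f),("side",g)):
        L=(cloud(ff)-o)@A
        m=(abs(L[:,0])<.038)&(abs(L[:,1])<.042)&(L[:,2]>-.015)&(L[:,2]<.02); P=L[m]
        if len(P)>50:
            for _ in range(4):
                B=np.c_[P[:,:2],np.ones(len(P))]; s=np.linalg.lstsq(B,P[:,2],rcond=None)[0]; e=P[:,2]-B@s; P=P[abs(e)<2.5*e.std()+1e-4]
            print(n,"floor: slope x,y deg",np.degrees(np.arctan(s[:2])),"height over predicted underside mm",s[2]*1e3,len(P))
        m=(L[:,2]>.085)&(L[:,2]<.14)&(abs(L[:,0])<.03)&(abs(L[:,1])<.07); P=L[m]
        print(n,"bar z pct",np.percentile(P[:,2],[50,95,99])*1e3 if len(P) else None)
    W=[]
    for s in(1,-1):
        y=s*.055
        W+= [[(-.088,y,.016),(-.088,y,.045)],[(-.088,y,.045),(.088,y,.045)],[(.088,y,.045),(.088,y,.016)],[(.088,y,.016),(.044,y,0)],[(.044,y,0),(-.044,y,0)],[(-.044,y,0),(-.088,y,.016)]]
        W+= [[(s*.088,-.055,.016),(s*.088,.055,.016)]]
        W+= [[(s*.007,-.061,.12),(s*.007,.061,.12)],[(s*.007,-.061,.096),(s*.007,.061,.096)],[(-.007,s*.061,.12),(.007,s*.061,.12)]]
    tk=np.array([.5362,-.323,0]); b=np.radians(-12.4); Bm=np.array([[np.cos(b),-np.sin(b),0],[np.sin(b),np.cos(b),0],[0,0,1]])
    q=[(-.106,-.076,.09),(.106,-.076,.09),(.106,.076,.09),(-.106,.076,.09)]; TK=[[q[i],q[(i+1)%4]] for i in range(4)]
    for n,ff,(x0,y0,w,h,s) in(("top",f,(430,160,210,200,3.8)),("side",g,(320,70,170,150,4.6))):
        im=cv2.resize(ff["p"][y0:y0+h,x0:x0+w],None,fx=s,fy=s,interpolation=cv2.INTER_CUBIC)
        for segs,M,t,c in((W,A,o,(255,0,255)),(TK,Bm,tk,(0,255,0))):
            for e in segs:
                uv=((proj(ff,np.array(e)@M.T+t)-[x0,y0]+.5)*s-.5)
                cv2.line(im,*[tuple(int(k) for k in np.round(r*8)) for r in uv],c,1,cv2.LINE_AA,3)
        cv2.imwrite(f"pics/ov_{n}{tag}.png",im)
E
python3 -c "
from fit import *
run('7',[.5372,-.3217,.2526])
f=np.load('top0.npz');print('bench z',np.median(cloud(f)[:,2]))"
```

```text
top floor: slope x,y deg [-0.052   0.0288] height over predicted underside mm 4.029610770285882 1693
top bar z pct [119.7266 134.9633 138.8169]
side bar z pct [115.7284 136.1625 139.4851]
bench z 0.000811366030975369
```

View pics/ov_top7.png

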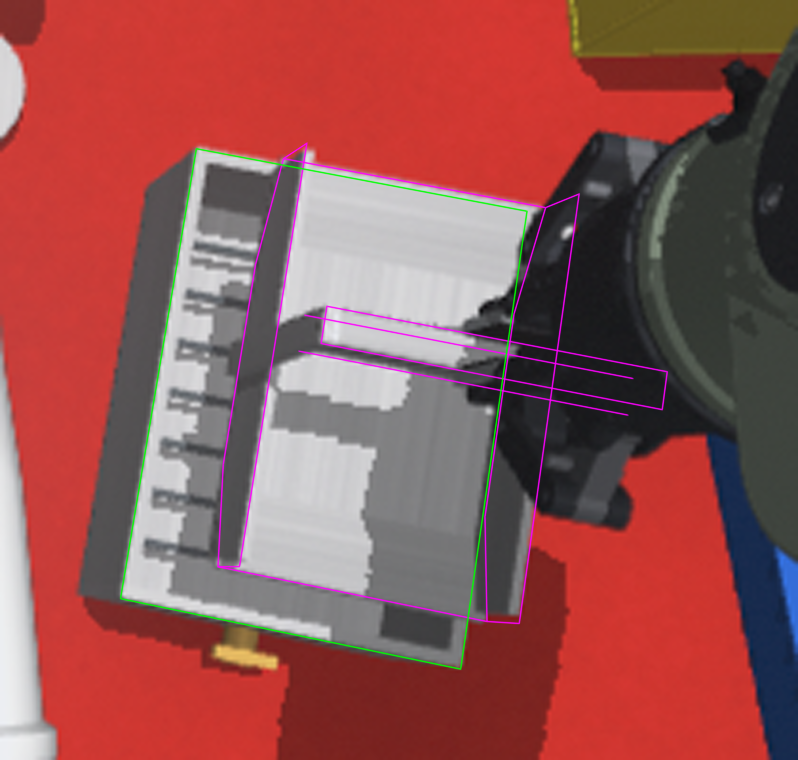

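View pics/ov_side7.png

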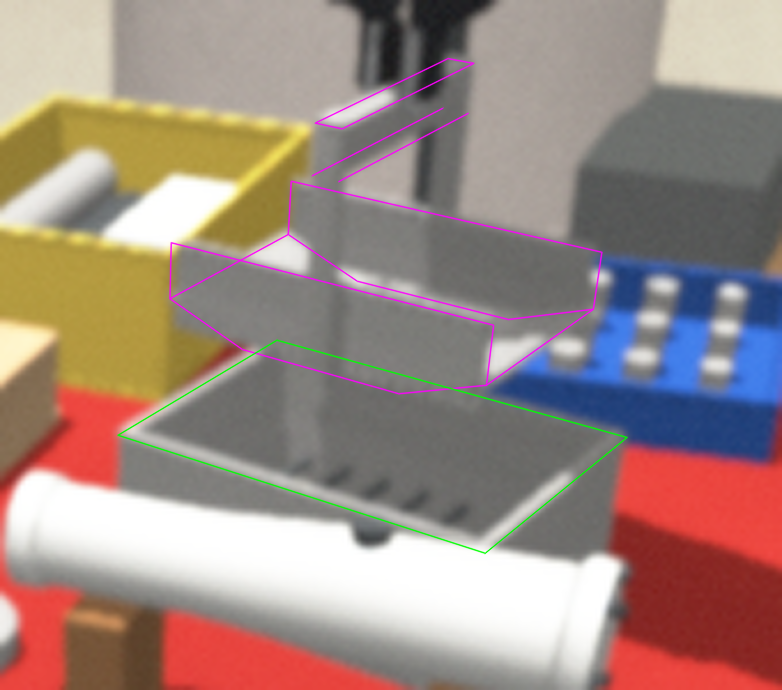

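```bash
python3 - <<'E'
from fit import *
p=np.load("top7.npz")["p"]
a=cv2.resize(p[193:233,490:530],None,fx=9,fy=9,interpolation=cv2.INTER_CUBIC); b=cv2.resize(p[285:325,470:510],None,fx=9,fy=9,interpolation=cv2.INTER_CUBIC)
cv2.imwrite("pics/z7.png",np.hstack([a,b]))
f=np.load("top7.npz"); o=np.array([.5372,-.3217,.1463]);a=np.radians(-12.3); A=np.array([[np.cos(a),-np.sin(a),0],[np.sin(a),np.cos(a),0],[0,0,1]])
for x in(.088,-.088):
  for z in (.045,.016): print(x,z,proj(f,np.array([x,.055,z])@A.T+o))
E
```

```text
0.088 0.045 [[510.2502 197.1824]]
0.088 0.016 [[504.1053 201.2385]]
-0.088 0.045 [[492.524  308.5975]]
-0.088 0.016 [[486.8618 308.6298]]
```

View pics/z7.png

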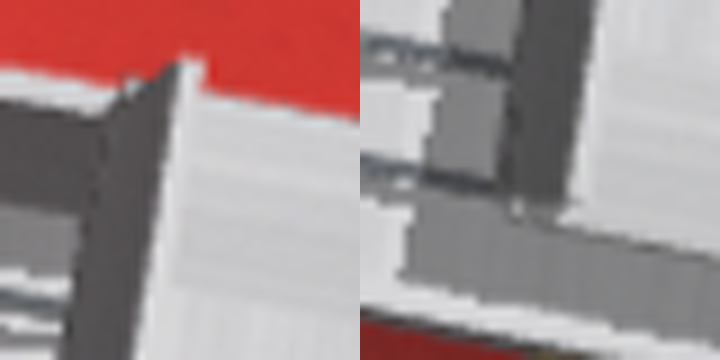

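The overlay agrees with the images to about 1 px. The tray floor is level within 0.1° and the yaw is right within about 0.3°. I'll lower it to 20 mm above the rim.

Emit:
carry_out --plan '[{"delta_pos": [-0.1,-0.05,0.4],"dr": [0,0,0.1],"claw": 0.5},{"delta_pos": [-0.05,0,0.7],"dr": [0,0,0],"claw": 0.5},{"delta_pos": [0,0,0.8],"dr": [0,0,0],"claw": 0.5},{"delta_pos": [0,0,0.7],"dr": [0,0,0],"claw": 0.5},{"delta_pos": [0,0,0.5],"dr": [0,0,0],"claw": 0.5},{"delta_pos": [0,0,0.3],"dr": [0,0,0],"claw": 0.5},{"delta_pos": [0,0,0.1],"dr": [0,0,0],"claw": 0.5},{"delta_pos": [0,0,0],"dr": [0,0,0],"claw": 0.5},{"delta_pos": [0,0,0],"dr": [0,0,0],"claw": 0.5}]'

```text
time_s: 21.28
tcp_pos: [0.5363, -0.323, 0.2174]
tcp_rot: [[0.215, 0.977, 0.001], [0.977, -0.215, 0.001], [0.001, 0.0, -1.0]]
force: [0.5, -0.6, -3.3]
gripper_width: 0.0109
```

```bash
python3 - <<'E'
from fit import *
from station import eyes,ctrl
togo([.5362,-.323,.217],Rt(77.6))
for n in("side","top"):
    p,d=eyes.capture(n); cv2.imwrite(f"pics/{n}8.png",p); np.savez(f"{n}8.npz",p=p,d=d,**eyes.camera_params(n))
run('8',ctrl.get_obs()["tcp_pos"],-12.4)
E
```

```text
t 21.275 tcp [ 0.5363 -0.323   0.2174] w 0.010946963794937072 F [ 0.5161 -0.6432 -3.2544]
q [ 34.9715  46.256  -15.312   73.7703  12.452   61.5725   5.8506]
cm tool [-0.0039 -0.0101  0.0408] rotvec [ 0.0243 -0.0638 -0.0023]
top floor: slope x,y deg [-0.123   0.2783] height over predicted underside mm 3.9849106593215837 1552
top bar z pct [119.7651 134.2949 138.2499]
side bar z pct [116.5676 136.6476 139.287 ]
```

View pics/ov_top8.png

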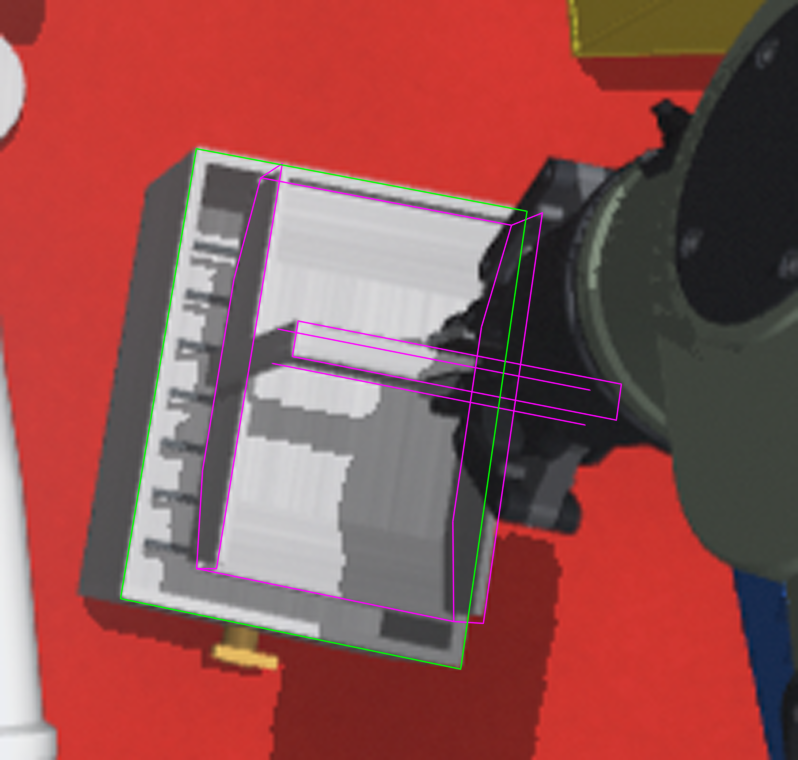

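View pics/ov_side8.png

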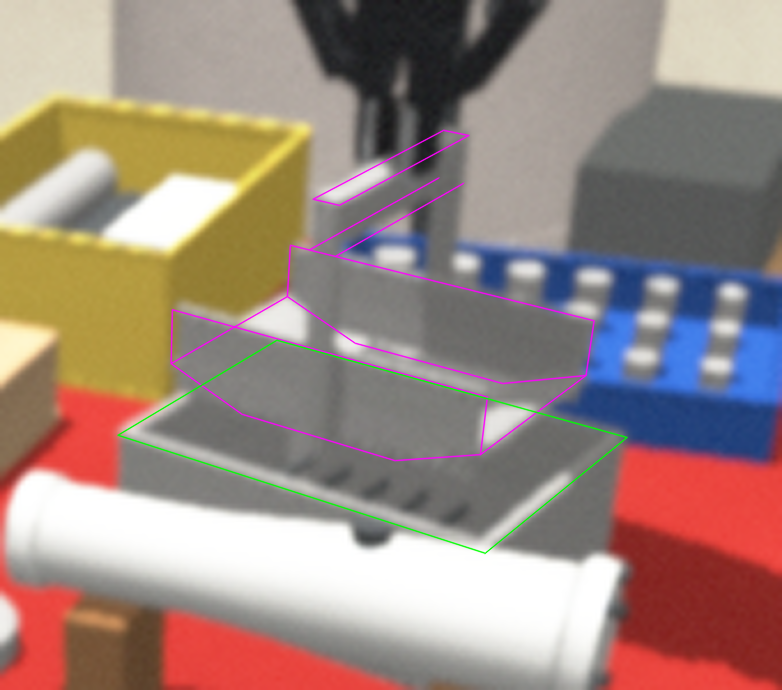

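View pics/side8.png

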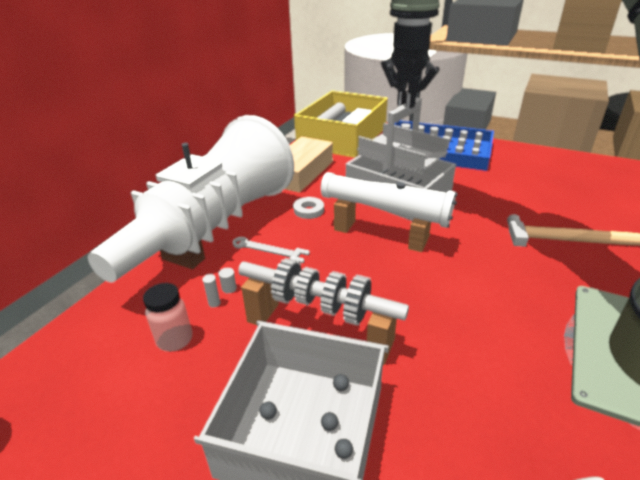

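View pics/top8.png

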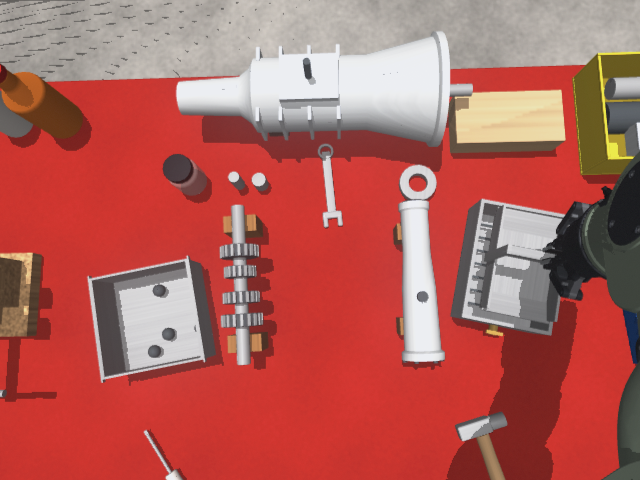

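The overlay fits the images. All four balls are in the bin (side view), and the other objects look unmoved.

```bash
python3 - <<'E'
from station import ctrl,ticket
o=ctrl.get_obs(); print(o["time_s"],o["tcp_pos"],o["dq"],o["force"],o["gripper_width"])
print(ticket.hand_in())
E
```

```text
21.375 [ 0.53629264 -0.32297653  0.2173766 ] [ 0.04495765 -0.01365079 -0.00594118 -0.0121528   0.06463506 -0.14212545
  0.03893046] [-0.37461175 -0.20007248 -4.06429292] 0.011202429322707345
the job is handed in; nothing more can be done
None
```

The four balls are in the scrap bin, and the empty tray is held still about 20 mm above the wash tank's mouth. I handed the job in at 21.4 s.

- **Balls:** I gripped the bar at 90 N, carried the tray level over the mainshaft and tipped it about 39–40° over the bin. The last side view shows all four balls in the bin. The top view shows only three, and I think the bin wall hides the fourth.
- **Joint stop:** During the tip, joint 6 came within 0.1° of its lower stop. The tilt stopped slightly short of the 42° I intended, and the tool drifted about 28 mm before I untilted it. The balls had already left the tray and nothing was touched.
- **Final pose:** The tool is within about 0.5 mm of the target over the tank's centre, with the tray's underside at about 111 mm, so roughly 21 mm above the rim. Yaw matches the tank within about 0.3°. The camera depth puts the tray level within 0.3°, while the arm's own reading says within 0.1°.
- **Contact:** The wrist carried about 3.3–4.1 N, roughly the tray's own weight, so it is not touching the tank. The crossing over the gearbox parts was at about 220 mm underside height, against their 132 mm. The other objects look unmoved in the last pictures.

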